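# Fold away the roll-stop fence on a packing bench

### The job

Fold the hinged fence away so the next carton can slide across the packing bench. First fold the end leaf (orange post) all the way round, flat against the middle leaf, and only then swing the middle leaf with the end leaf inside it round flat against the fixed grey leaf. Let go of it and leave the jars, bottles and packages standing where they are.

Things in the scene. Friction and masses are not known exactly. Their poses are not given: they have to be found in the camera images.
- tip_leaf (a joint): angle of the end leaf against the middle leaf, rad: 0 = in line with it, 3.14 (stop) = folded flat against it. Growing turns the end leaf counter-clockwise seen from above. The end leaf is plywood, 12 mm thick, 134 mm long, from 8 to 85 mm above the bench; it starts 6 mm from its pin. Light friction hinge (0.12 N m), no spring: it stays where it is left.
- mid_leaf (a joint): angle of the middle leaf against the fixed grey leaf, rad: 0 = in line with it, 3.14 (stop) = folded back alongside it with a 16 mm gap that takes the end leaf. Growing turns it counter-clockwise seen from above. Plywood, 12 mm thick, 140 mm long, from 8 to 85 mm above the bench. Stiffer friction hinge (0.8 N m), no spring: it stays where it is left.
- orange_post (a point): centre of the top of the upright orange round post on the end leaf's top edge (diameter 16 mm, stands from 85 to 130 mm above the bench; graspable from above). The post is 115 mm out from the tip pin along the end leaf and 7 mm to the leaf's outer side.
- blue_post (a point): centre of the top of the upright blue round post on the middle leaf's top edge (diameter 16 mm, stands from 85 to 130 mm above the bench; graspable from above). It is 125 mm out from the main pin along the middle leaf and 14 mm to the leaf's outer side, 27 mm short of the tip pin. With the end leaf folded in, the orange post stands 89 mm from it towards the main pin.
- tip_pin (a point): the upright hinge pin between middle and end leaf, at the height of the leaves' top edge (85 mm). It moves with the middle leaf.
- main_pin (a point): the upright hinge pin between the fixed grey leaf and the middle leaf, at the height of the leaves' top edge (85 mm). It does not move during a run.
- fence: the fixed grey leaf on its foot plate, bolted to the bench: 144 mm long, 12 mm thick, top at 85 mm. Origin at the main pin at bench level; the leaf runs from there along its +y axis, its middle plane 14 mm to the -x side. The leaves fold round on its +x side (away from the robot): each leaf points along -y when all are in line, swings through +x and ends pointing along +y.
- jar_red: amber glass jar with red cap, diameter 60, height 80 mm, standing. Origin under its centre. One of the two jars stands on the robot side of the grey leaf, the other on its far side, outside the sweep of the leaves (which jar is where varies).
- jar_green: clear glass jar with green cap, diameter 60, height 80 mm, standing. Origin under its centre.
- sauce_a: amber sauce bottle, black cap, yellow label, diameter 64, height 200 mm, standing. Origin under its centre.
- sauce_b: a second such bottle.
- spice_can: metal can, diameter 66, height 85 mm, standing. Origin under its centre.
- small_carton: small closed carton, 100 x 140 x 70 mm. Origin under its centre.
- tape_roll: yellow roll of tape lying flat, outer diameter 100, height 48 mm. Origin under its centre.

How it is judged:
By the outcome, as a careful person would: the job done as asked, in the order asked, and still so for the second after the job is handed in, with the robot touching nothing.
It also fails if it takes over 64 s, if anything falls off the work surface, if the arm or the gripper's body presses on something with over 40 N, if the wrist force passes 120 N, or if a joint passes its speed limit or range.

### The arm

A 6-joint arm with a two-finger parallel gripper is mounted at the origin on the work surface. World frame = base frame: x ahead of the robot, y to its left, z up, the work surface at z = 0. Lengths are in m, angles in rad, forces in N, time in s.
With the tool pointing down it reaches from about 0.35 to 0.775 m from the base axis. Payload 7.3 kg.
Tool frame: the origin (TCP) lies between the finger pads; the fingertips stand 8 mm ahead of it and the grasp point (between the pads) lies 11 mm behind it (ctrl.tip_reach is the distance from the TCP to the fingertips, in m); z points along the fingers, y is the line along which they close (so a half turn about z gives the same grasp; the last joint's range is limited). The gripper opens to 92 mm and grips with 3 to 60 N. Pads are 19 mm wide; open, the fingers measure 130 mm over their backs; the gripper's body (75 mm by 190 mm) begins 47 mm behind the grasp point.
Start: joints at [-1.36, 0.342, 1.524, -0, 1.275, -0.146], TCP at [0.183, -0.492, 0.235] pointing down, gripper open.
Joint ranges: [-2.53, 2.53], [-0.77, 2.02], [0.04, 2.7], [-1, 4.14], [0.28, 2.66], [-3.11, 3.11]. Speed limits (rad/s): [2.57, 2.57, 3.14, 3.14, 3.14, 3.14].

### API

Orientations are given as a 3x3 rotation matrix whose columns are the frame's x, y, z axes.
In Python, from rig import ctrl gives the robot as it stands. The module is installed in compiled form; this text tells all that it offers. Calls block until the motion is done:
- ctrl.movep(position, orientation): joint-space move of the TCP to a pose.
- ctrl.movel(position, ori=None, rate=0.15, force_limit=None): straight line of the TCP; ori=None keeps the orientation; rate is the mean speed in m/s. With force_limit (N) it stops when the force on the tool has changed by that much, and returns True; else False.
- ctrl.move_j(angles): joint-space move.
- ctrl.grip(opening, squeeze=None): opening from 0.0 (shut) to 1.0 (fully open); squeeze is the grip in N (None keeps the last); returns when the fingers have stopped.
- ctrl.dwell(seconds).
- ctrl.inverse_kinematics(position, orientation): joint angles nearest the present ones, or None.
- ctrl.state(): the state.
- ctrl.camera(name): name is "scene" or "side" or "wrist"; returns the picture (480x640x3 uint8, blue, green, red); there is no depth.
- ctrl.camera_model(name): a dict with "intrinsics" (3x3 intrinsics, pixels), "distortion" ([k1, k2, p1, p2, k3] as OpenCV has them; the pictures are not rectified), "R" (3x3) and "t" (3): a world point X has camera coordinates R X + t. Camera axes: x right, y down, z forward; pixel columns grow to the right and rows downward; lengths in m; the calibration is good to about 2 mm. A picture is of the moment at which its call begins: read the wrist's pose just before it. camera_model takes no time and is no camera call; for the wrist camera it gives the pose at the moment of the call.
A pose or a line that the arm cannot do raises ctrl.IKError and nothing moves.
- ctrl.close_job(): hands the job in; it is judged then, once.
The state is a dict: "clock": time; "joints": joint angles; "dq": joint speeds; "joint_efforts": joint torques, N m; "eef_pos": TCP position; "ee_rot": TCP orientation; "ft_force": force on the tool from outside, world axes, zero at the start; "wrist_torque": the same for the moment, N m; "grip_width": opening from 0.0 (shut) to 1.0 (fully open); "grip_force": force on a finger pad.
Only numpy, scipy, OpenCV 4.12 (cv2) and the standard library are available. Lean on these libraries where they do the work, as an engineer would, in place of code of your own. Each camera call takes 0.05 s, during which the arm holds its last target. There are 200 camera calls.

## Working session

There is one attempt and no reset: what is moved stays moved. The work goes in short steps, each a Python script; the robot and the scene stay as the last script left them, time stands still between calls to the robot, and variables do not carry over. Pictures are saved under pics/ and viewed, at most 10 in all, crops included, and the job is handed in when it is done.

```bash
mkdir -p pics; cat > h.py <<'E'
import numpy as np, cv2
from rig import ctrl
def ray(m,uv):
    p=cv2.undistortPoints(np.array([[uv]],float),np.array(m["intrinsics"],float),np.array(m["distortion"],float))[0,0]
    R=np.array(m["R"]);t=np.array(m["t"])
    return -R.T@t, R.T@np.array([p[0],p[1],1.])
def onplane(m,uv,z):
    c,d=ray(m,uv); return c+d*(z-c[2])/d[2]
def proj(m,X):
    R=np.array(m["R"]);p,_=cv2.projectPoints(np.array([X],float),cv2.Rodrigues(R)[0],np.array(m["t"],float),np.array(m["intrinsics"],float),np.array(m["distortion"],float));return p[0,0]
E
python3 - <<'E'
from h import *
a=ctrl.camera("scene");b=ctrl.camera("side")
cv2.imwrite("pics/s0.png",a);cv2.imwrite("pics/d0.png",b)
for n in("scene","side"):
    m=ctrl.camera_model(n);R=np.array(m["R"]);print(n,-R.T@np.array(m["t"]),R[2])
print(ctrl.state())
E
```

```text
scene [ 0.98367511 -0.72147977  1.20546818] [-0.32600762  0.53705015 -0.77800782]
side [-0.13500906  0.80394663  1.20341205] [ 0.45277099 -0.51002494 -0.73135012]
{'clock': 0.1, 'joints': array([-1.35998368e+00,  3.42665746e-01,  1.52492675e+00,  3.08923285e-05,
        1.27540349e+00, -1.45996419e-01]), 'dq': array([ 0.00051419, -0.00093623, -0.00181711, -0.00081345,  0.0008531 ,
        0.00154477]), 'joint_efforts': array([ 1.20794029e-03, -4.32006168e+01, -2.44693261e+01,  7.19347713e-02,
        5.25861117e-02, -5.05601849e-05]), 'eef_pos': array([ 0.1833315 , -0.49157139,  0.23410603]), 'ee_rot': array([[ 9.37019319e-01,  3.49277434e-01, -2.64753722e-04],
       [ 3.49277457e-01, -9.37018334e-01,  1.37844838e-03],
       [ 2.33381823e-04, -1.38410527e-03, -9.99999015e-01]]), 'ft_force': array([0.18052608, 0.49455646, 0.16894184]), 'wrist_torque': array([-0.01082708,  0.01980471, -0.00833818]), 'grip_force': 0.0, 'grip_width': 1.00000289712093}
```

View pics/s0.png

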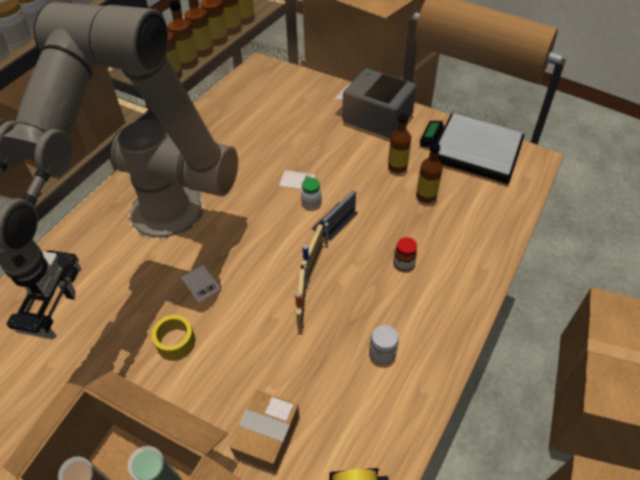

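View pics/d0.png

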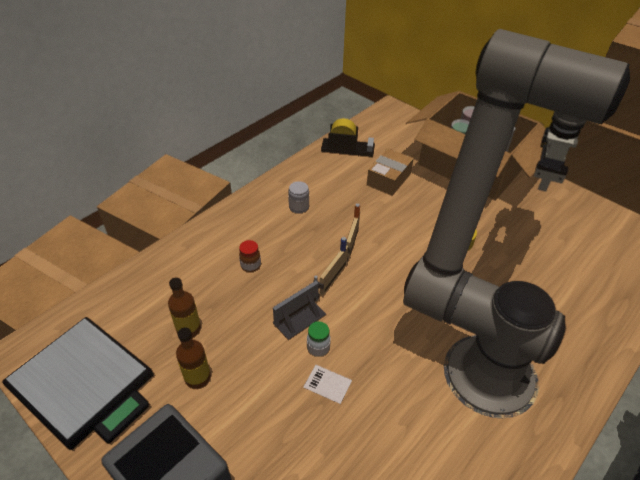

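Scene view: orange post near (299,300), blue post near (306,252), grey leaf from (325,228) to (355,195), and the jars at (311,190) and (405,252). Side view: orange at (357,210), blue at (344,243), grey leaf from (278,310) to (320,287). Next I'll locate these with masks.

```bash
python3 - <<'E'
from h import *
a=cv2.imread("pics/s0.png");b=cv2.imread("pics/d0.png")
ms,md=ctrl.camera_model("scene"),ctrl.camera_model("side")
def mask(im,kind,box):
    h=cv2.cvtColor(im,cv2.COLOR_BGR2HSV).astype(int);H,S,V=h[...,0],h[...,1],h[...,2]
    m={"o":((H<11)|(H>174))&(S>150),"b":(H>100)&(H<130)&(S>110),"r":((H<5)|(H>172))&(S>170)&(V>80),"g":(H>55)&(H<85)&(S>120)}[kind]
    x0,y0,x1,y1=box;k=np.zeros(m.shape,bool);k[y0:y1,x0:x1]=1
    y,x=np.nonzero(m&k);return x,y
def tri(u,v):
    c1,d1=ray(ms,u);c2,d2=ray(md,v);s=np.linalg.lstsq(np.c_[d1,-d2],c2-c1,rcond=None)[0]
    p,q=c1+d1*s[0],c2+d2*s[1];return (p+q)/2,np.linalg.norm(p-q)
for k,bs,bd in (("o",(285,280,315,318),(345,198,370,222)),("b",(295,240,318,265),(334,230,354,255)),("r",(390,230,420,262),(235,235,265,258)),("g",(298,172,325,195),(303,318,333,342))):
    r=[]
    for im,bx in((a,bs),(b,bd)):
        x,y=mask(im,k,bx);r.append((x.mean(),y.mean()));print(k,len(x),x.min(),x.max(),y.min(),y.max(),np.round(r[-1],1))
    print(tri(*r))
print('main',tri((326,227),(320,284)))
c=np.hstack([cv2.resize(a[160:340,270:430][:, :],None,fx=2.5,fy=2.5,interpolation=2),cv2.resize(b[190:370,230:390],None,fx=2.5,fy=2.5,interpolation=2)])
cv2.imwrite("pics/c0.png",c)
E
```

```text
o 31 297 301 298 305 [298.8 301.9]
o 25 355 358 207 216 [356.6 211.6]
(array([ 0.5590936 , -0.13302411,  0.0995116 ]), np.float64(0.00409421441567426))
b 24 304 307 250 258 [305.5 253.9]
b 3 342 344 241 241 [343. 241.]
(array([ 0.50319342, -0.00742563,  0.1098465 ]), np.float64(0.0027520111396233836))
r 245 397 415 238 253 [406.4 245.4]
r 193 240 257 241 253 [248.3 247. ]
(array([0.70389467, 0.16963427, 0.07435388]), np.float64(0.003101045129158658))
g 178 303 318 179 191 [310.5 184.9]
g 289 309 328 322 339 [318.2 330.3]
(array([0.36880753, 0.23938597, 0.07350026]), np.float64(0.003661353118916504))
main (array([0.47731959, 0.12533206, 0.06288777]), np.float64(0.018024727722738464))
```

View pics/c0.png

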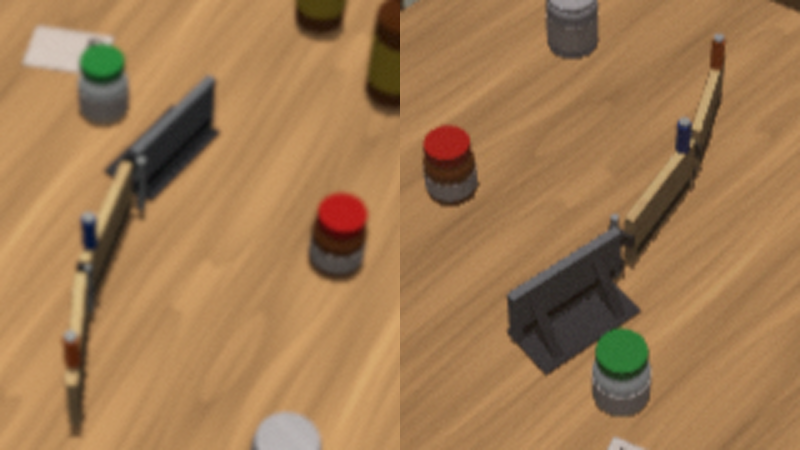

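The crop shows the main pin top at scene (326,224) and side (316,278). The grey leaf's far top end is at scene (355,192) and side (275,308). The tip pin is just past the blue post. I'll compute a first estimate, then go over it for a wrist view.

```bash
cat >> h.py <<'E'
def Rdown(a):  # tool z down, tool y along world angle a
    y=np.array([np.cos(a),np.sin(a),0]);z=np.array([0,0,-1.]);return np.c_[np.cross(y,z),y,z]
E
python3 - <<'E'
from h import *
ms,md=ctrl.camera_model("scene"),ctrl.camera_model("side")
print("M",onplane(ms,(326,224),.088),onplane(md,(316,278),.088))
print("G",onplane(ms,(355,192),.085),onplane(md,(275,308),.085))
print("O",onplane(ms,(298.8,301.9),.11),onplane(md,(356.6,211.6),.11))
print("B",onplane(ms,(305.5,253.9),.11),onplane(md,(343.5,243),.11))
print("bot",onplane(ms,(400,170),.0),onplane(ms,(428,199),.0))
print("can",onplane(ms,(385,335),.085))
best=None
for a in np.arange(-np.pi,np.pi,.3):
    q=ctrl.inverse_kinematics([0.50,0.0,0.40],Rdown(a))
    if q is not None and (best is None or abs(q[5])<abs(best[1][5])): best=(a,q)
print(best)
ctrl.movep([0.50,0.0,0.40],Rdown(best[0]))
m=ctrl.camera_model("wrist");cv2.imwrite("pics/w0.png",ctrl.camera("wrist"))
import pickle;pickle.dump(m,open("w0.pkl","wb"))
for n,X in (("M",[.48,.12,.088]),("O",[.559,-.133,.13]),("B",[.503,-.007,.13])):print(n,proj(m,X))
print(ctrl.state()["clock"])
E
```

```text
M [0.48999913 0.12158411 0.088     ] [0.47797459 0.12787498 0.088     ]
G [0.50036403 0.26806367 0.085     ] [0.48828013 0.2701446  0.085     ]
O [ 0.56484901 -0.1374426   0.11      ] [ 0.55096387 -0.12543845  0.11      ]
B [ 0.50439282 -0.0067537   0.11      ] [ 0.49594264 -0.00328421  0.11      ]
bot [0.54196562 0.49904367 0.        ] [0.66882467 0.42574155 0.        ]
can [ 0.77613097 -0.10393591  0.085     ]
(np.float64(-0.1415926535897949), array([-1.53400927e-01,  2.22589895e-01,  1.24339323e+00, -4.44089210e-16,
        1.67560953e+00, -1.18082734e-02]))
M [290.6011386 111.343114 ]
O [379.61371167 302.53123391]
B [323.35824778 213.81616192]
2.325
```

View pics/w0.png

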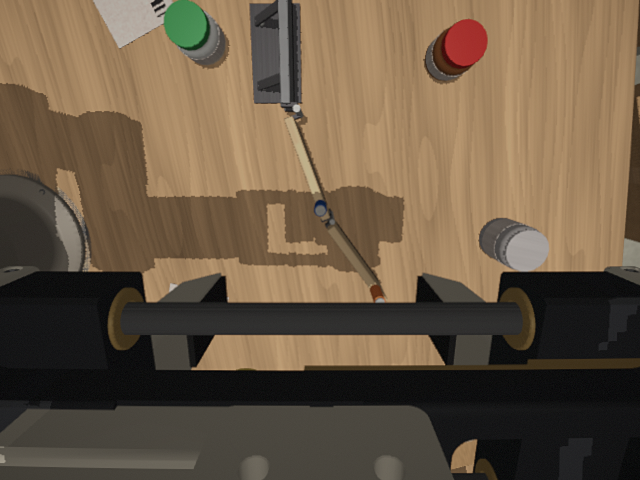

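Wrist view: main pin near (297,108), blue top near (320,208), tip pin near (331,219), and the orange top near (379,299), partly cut by the gripper. I'll enlarge the hinge region.

```bash
python3 - <<'E'
import cv2
a=cv2.imread("pics/w0.png")
cv2.imwrite("pics/c1.png",cv2.resize(a[0:150,240:340],None,fx=4,fy=4,interpolation=0) if 0 else __import__('numpy').hstack([cv2.resize(a[0:120,240:340],None,fx=4,fy=5,interpolation=1),cv2.resize(a[190:310,300:400],None,fx=4,fy=5,interpolation=1)]))
E
```

```text
(no output)
```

View pics/c1.png

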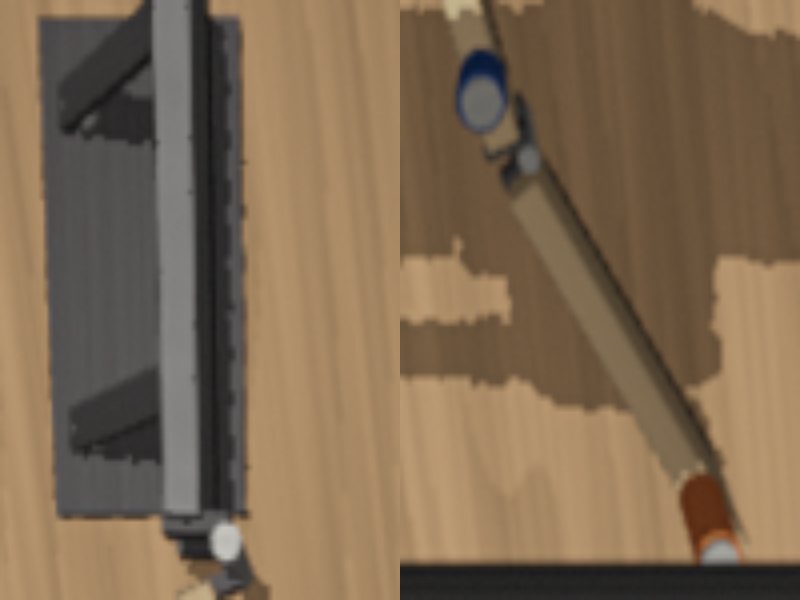

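```bash
python3 - <<'E'
from h import *
import pickle;from scipy.optimize import least_squares
m=pickle.load(open("w0.pkl","rb"))
P={k:onplane(m,uv,z)[:2] for k,uv,z in(("M",(296.75,108.4),.088),("T",(331.75,221.6),.088),("B",(320.25,210.4),.13),("O",(379.75,302),.13),("g0",(283.75,0),.085),("g1",(285.5,102),.085))}
for k,v in P.items():print(k,v.round(4))
def R(a):return np.array([[np.cos(a),-np.sin(a)],[np.sin(a),np.cos(a)]])
def model(x):
    M=x[:2];psi,t1,t2=x[2:]
    R1=R(psi+t1);R2=R(psi+t1+t2)
    # leaf coordinates (along s, outer o) at angle 0: (-o, -s)
    L=lambda s,o:np.array([-o,-s])
    T=M+R1@L(.152,.007);B=M+R1@L(.125,.014);O=T+R2@L(.115,.007)
    return M,T,B,O
def f(x):
    M,T,B,O=model(x);u=R(x[2])@np.array([1,0])
    return np.concatenate([M-P["M"],T-P["T"],B-P["B"],O-P["O"],[(P["g0"]-M)@u+.014,(P["g1"]-M)@u+.014]])
s=least_squares(f,[*P["M"],0,.2,.2]);print(s.x.round(4));print((s.fun*1e3).round(1))
x=s.x;np.save("fit.npy",x);M,T,B,O=model(x)
# check IK along arcs with tool y tangential
from numpy import pi
def arc(C,Q,a0,a1,off,n=10):
    q=None;r=Q-C;out=[]
    for a in np.linspace(a0,a1,n):
        p=C+R(a-a0)@r
        q=ctrl.inverse_kinematics([*p,.101],Rdown(x[2]+off+a+(x[3] if C is T else 0)))
        out.append(None if q is None else round(float(q[5]),2))
    return out
for off in(0,pi):
    print("tip",arc(T,O,x[4],pi,off));print("mid",arc(M,B,x[3],pi,off))
E
```

```text
M [0.4882 0.1223]
T [ 0.5119 -0.0263]
B [ 0.4999 -0.0023]
O [ 0.5593 -0.1323]
g0 [0.492  0.2443]
g1 [0.4753 0.1322]
[ 0.4881  0.1231 -0.1482  0.353   0.2775]
[-0.1  0.7  0.2 -0.9 -0.1  0.1  0.  -0.  -0.   0. ]
tip [-0.85, -1.12, -1.38, -1.64, -1.9, -2.16, -2.43, -2.71, -3.01, 2.96]
mid [-0.36, -0.64, -0.91, -1.17, -1.42, -1.66, -1.91, -2.16, -2.42, -2.69]
tip [2.29, 2.03, 1.76, 1.5, 1.24, 0.98, 0.71, 0.43, 0.13, -0.18]
mid [2.78, 2.5, 2.23, 1.98, 1.73, 1.48, 1.23, 0.98, 0.72, 0.45]
```

The fit has under 1 mm residuals: mid at 0.353 rad, tip at 0.278 rad. I'll cage the orange post loosely so the middle leaf isn't loaded, and swing the end leaf round.

```bash
cat >> h.py <<'E'
from numpy import pi
Z=.100
def R2(a):return np.array([[np.cos(a),-np.sin(a)],[np.sin(a),np.cos(a)]])
def tipP(x,t2):
    T=x[:2]+R2(x[2]+x[3])@[-.007,-.152]
    return T+R2(x[2]+x[3]+t2)@[-.007,-.115], x[2]+x[3]+t2+pi
def midP(x,t1): return x[:2]+R2(x[2]+t1)@[-.014,-.125], x[2]+t1+pi
def sweep(fn,x,a0,a1,n,rate,fl=None):
    for a in np.linspace(a0,a1,n+1)[1:]:
        p,y=fn(x,a)
        if ctrl.movel([*p,Z],Rdown(y),rate=rate,force_limit=fl): print("force stop",a);return a
    return a1
E
python3 - <<'E'
from h import *
x=np.load("fit.npy")
p,y=tipP(x,x[4])
ctrl.movep([*p,.19],Rdown(y))
ctrl.movel([*p,Z],rate=.12,force_limit=15)
ctrl.grip(.20,4);s=ctrl.state();print(s["clock"],s["grip_width"],s["grip_force"],s["eef_pos"])
a=sweep(tipP,x,x[4],2.95,14,.15,25)
print(ctrl.state()["ft_force"],ctrl.state()["clock"])
a=sweep(tipP,x,a,3.20,3,.05,10)
s=ctrl.state();print(s["clock"],s["ft_force"],s["eef_pos"])
ctrl.grip(.6)
e=s["eef_pos"];ctrl.movel([e[0],e[1],.2],rate=.2)
T=x[:2]+R2(x[2]+x[3])@[-.007,-.152]
ctrl.movep([.50,-.03,.36],Rdown(-.14))
m=ctrl.camera_model("wrist");cv2.imwrite("pics/w1.png",ctrl.camera("wrist"))
print(proj(m,[*tipP(x,pi)[0],.13]),proj(m,[*midP(x,x[3])[0],.13]),ctrl.state()["clock"])
E
```

```text
6.4417 0.19626414359640934 0.05345643265172839 [ 0.55924904 -0.13229406  0.09998781]
[0.72365877 0.07573379 0.44857095] 11.225
12.25 [ 7.516406    0.83961777 -5.57066958] [0.49159438 0.08572106 0.10034461]
[300.9902316  104.22490462] [317.38749513 190.48354756] 14.5083
```

View pics/w1.png

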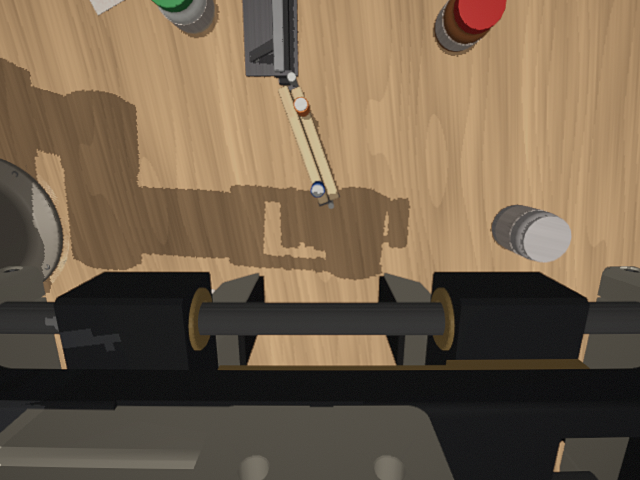

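The end leaf is flat against the middle leaf: the orange post is at (301,104) and blue at (317,189), both as predicted. Next I'll swing the middle leaf by the blue post.

```bash
python3 - <<'E'
from h import *
x=np.load("fit.npy")
p,y=midP(x,x[3])
ctrl.movep([*p,.19],Rdown(y))
ctrl.movel([*p,Z],rate=.12,force_limit=15)
ctrl.grip(.0,20);s=ctrl.state();print(s["clock"],s["grip_width"],s["grip_force"],s["ft_force"])
a=sweep(midP,x,x[3],3.0,16,.12,40)
print(a,ctrl.state()["ft_force"],ctrl.state()["clock"])
a=sweep(midP,x,a,3.22,1,.03,18)
s=ctrl.state();print(s["clock"],s["ft_force"],s["eef_pos"],midP(x,pi)[0])
ctrl.grip(.5)
e=s["eef_pos"];ctrl.movel([e[0],e[1],.2],rate=.2)
ctrl.movep([.53,.13,.36],Rdown(-.14))
m=ctrl.camera_model("wrist");cv2.imwrite("pics/w2.png",ctrl.camera("wrist"))
y=x.copy();y[3]=pi
print(proj(m,[*tipP(y,pi)[0],.13]),proj(m,[*midP(x,pi)[0],.13]),ctrl.state()["clock"])
E
```

```text
18.5333 0.17007430942979412 19.999691247940063 [-4.09873642 -2.81052061  2.75069759]
3.0 [-3.65468389  1.48535344  2.2945062 ] 23.7333
force stop 3.22
24.5 [ 3.19657506 -0.23388289  0.22168166] [0.5172499  0.2460139  0.10003621] [0.52036772 0.24463815]
[283.90782002 193.19185   ] [296.1403561  106.89331588] 26.7083
```

View pics/w2.png

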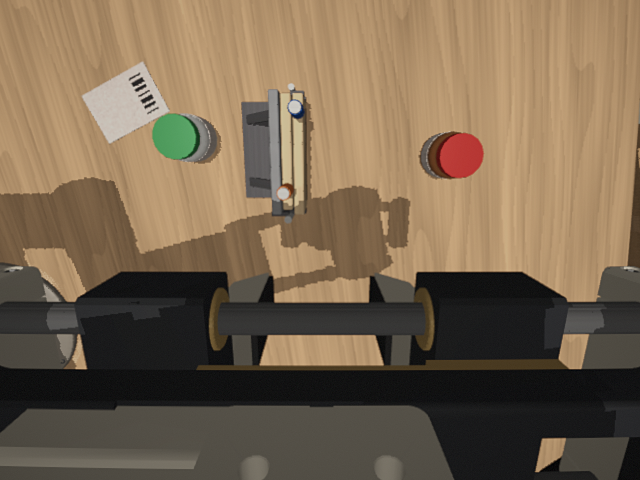

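Both leaves lie flat against the grey leaf, with blue at (295,107) and orange at (284,193), as predicted to about 1 px. Both jars are standing and the gripper is clear, so I'm handing in.

```bash
python3 -c "
from rig import ctrl
print(ctrl.close_job())"
```

```text
the job is handed in; nothing more can be done
None
```

The fence is folded in the order asked (end leaf first, then the middle leaf flat against the grey leaf), released, with both jars standing in the last wrist image (bottles, can, carton and tape not re-checked), and handed in at about 27 s of the 64 s allowed.

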